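# Load the jaw-blank feeder and set its lever to feed

## Robot

A 7-joint arm with a two-finger parallel gripper is mounted at the origin on the work surface. World frame = base frame: x ahead of the robot, y to its left, z up, the work surface at z = 0. Lengths are in m, angles in degrees, forces in N, time in s.
With the tool pointing down it reaches from about 0.425 to 0.925 m from the base axis. Payload 6.8 kg.
Tool frame: the origin (TCP) lies midway between the tips of the shut fingers; the grasp point (between the pads) lies 19 mm behind it; z points along the fingers, y is the line along which they close (so a half turn about z gives the same grasp; the last joint's range is limited). The gripper opens to 85 mm and grips with 20 to 120 N. Pads are 22 mm wide; open, the fingers measure 114 mm over their backs; the gripper's body (76 mm by 85 mm) begins 54 mm behind the grasp point. The pads swing forward as they close: fully open they stand 13 mm farther back than shut.
Start: joints at [-70.881, 27.33, 1.283, 89.118, -0.659, 63.558, -4.761], TCP at [0.289, 0.61, 0.231] pointing down, gripper open.
Joint ranges: [-169.35, 169.35], [-19.33, 120.38], [-80.79, 83.38], [13.8, 139.57], [-78.32, 258.32], [9.67, 109.79], [-169.56, 169.56]. Speed limits (degrees/s): [136.94, 136.94, 180, 180, 180, 180, 180].

## Interface

Orientations are given as a 3x3 rotation matrix whose columns are the frame's x, y, z axes.
In Python, from cell import env, eyes gives the robot as it stands.
- The arm moves only by the tool play_rows, never from a script. Its argument "plan" is one flat list of numbers, 6 for each row, row after row: the shift along the world's x, y, z normalised to -1 to 1, where 1 is 0.03 m, then the turn, a rotation vector about the world's x, y, z normalised to -1 to 1, where 1 is 0.1 rad. In form: [tx, ty, tz, rx, ry, rz, tx, ty, tz, rx, ry, rz, ...]. A call has 1 to 10 rows; each row shifts and turns the commanded pose from where the row before left it; what a row does not reach is not made up. A row lasts 1/12 s, in which the tool goes at most 41.7 mm and 7.16 degrees, less where a joint would pass 70% of its speed; a pose out of reach is approached as far as the arm can. A call with a number of a shift or a turn outside -1 to 1 is refused whole. A call with a gripper value outside its range is refused whole. "grip" is the opening, from 0 (shut) to 1 (fully open), set as the call begins (left out, the last holds). The fingers move at their own pace and stop on an object; "force" is the grip in N (left out, the last holds). Time passes only in rows, so rows that do not move let the fingers close. It gives the time, the measured TCP pose, the force, the opening and the grip force at its end, in the units of the state.
- env.get_state(): the state, without advancing time (a new reading comes with each control period).
- eyes.grab_frame(name): name is "side" or "top" or "wrist"; returns a dict with "color" (480x640x3 uint8, red, green, blue), "fovy" (degrees; the focal length in pixels is half the picture's height over the tangent of half this angle, whatever the lens; pixels are square), "cx", "cy" (the principal point, pixels), "k1" (the pictures are not rectified: a ray, as slopes to the right and down, at radius r is drawn at 1 + k1 r^2 times it, then the intrinsics apply), "rvec" (rotation vector, rad) and "tvec" (3), from world to camera coordinates, as OpenCV has them. Camera axes: x right, y down, z forward; pixel columns grow to the right and rows downward; lengths in m; the calibration is good to about 2 mm. A picture is of the moment at which its call begins. There is no depth.
- env.job_done(): hands the job in; it is judged then, once.
The state is a dict: "clock": time; "joint_pos": joint angles; "joint_vel": joint speeds; "effort": joint torques, N m; "ee_pos": TCP position; "eef_rot": TCP orientation; "wrist_force": force on the tool from outside, world axes, zero at the start; "moment": the same for the moment, N m; "opening": opening from 0.0 (shut) to 1.0 (fully open); "gripper_force": force on a finger pad.
Only numpy, scipy, OpenCV 4.12 (cv2) and the standard library are available. Lean on these libraries where they do the work, as an engineer would, in place of code of your own. Each camera call takes 0.05 s, during which the arm holds its last target. There are 200 camera calls.

## Task

Load both aluminium jaw blanks flat into the feeder's spring magazine, one after the other: push each down past the two spring lips until they snap over it and it stays down by itself, but stop there and do not drive the follower onto its bottom stop. Then lift the collar of the feed lever and push the lever through the gate, away from the robot, all the way to the far side, and let the collar drop behind the gate. Leave the other things on the bench where they are.

Things in the scene. Friction and masses are not known exactly. Their poses are not given: they have to be found in the camera images.
- blank_a_center (a point): Jaw blank: plain bare aluminium bar, 110 x 50 x 20 mm (its x, y, z), about 0.3 kg, lying flat on the bench. Point at its centre, 10 mm above its underside.
- blank_b_center (a point): The second jaw blank, the same as the first; either may go in first.
- feeder: Grey foot plate (190 x 320 x 12 mm) fixed to the bench, a steel magazine on four short posts at one end, the feed lever at the other. Origin as feeder_foot. The magazine is clamped on its posts at a height that differs by up to 20 mm from run to run and IS NOT REPORTED: the flat underside of its lips lies 94 to 114 mm above the bench and must be felt or seen.
- feeder_foot (a point): Point on the bench surface on the magazine's vertical axis; x = its long direction, away from the robot; y = towards the lever. The magazine is an open shaft, 114 (x) x 54 (y) mm inside. Four L-shaped corner guides end 26 mm above the lip underside, flaring for 10 mm more. The middle 63 mm of the long sides is open, so fingers holding a blank there pass between the guides.
- lip_far (a joint): Spring lip at the magazine's far end: 0 = in (9 mm into the shaft), up to 0.015 m pushed out. Its sloped top runs from 20 to 4 mm above its flat underside. A blank laid in the mouth rests on the slopes, underside 9 to 14 mm and top 29 to 34 mm above the lip underside; push it 30 to 34 mm further (12 to 22 N) until its top is below the lips and they snap over it.
- lip_near (a joint): The same lip at the near end. When let go, the follower's spring lifts the blank against the undersides of both lips. Push evenly: a blank pushed at one spot tends to dive at one end first, so spread the push over its length, or press down the end that is still up. A blank already in the magazine does not hinder the next one.
- follower (a joint): How far the magazine's black spring plate is pressed down, in m. 0 = empty magazine (top of plate 3 mm below the lip underside); about 0.017 with one blank held under the lips, about 0.037 with two. Spring 3.6 N + 180 N/m. The bottom stop, to be kept clear of (beyond 0.050 counts as driven onto it), is at 0.056.
- lever_hinge (a point): Hinge of the feed lever, 36 mm above the bench; the hinge line is parallel to the y axis of the feeder foot. 165 mm from the magazine's axis along that y.
- lever (a joint): Feed lever angle in rad: 0 = leaning 0.42 rad from upright towards the robot (-x of the feeder foot), 0.84 = leaning 0.42 rad away, its far end position. It stays where it is left (about 1.5 N to move at the collar).
- gate_top (a point): Middle of the top edge of the slotted gate plate (8 mm thick in x, 68 mm long in y), 71 mm straight above the hinge. The lever's shaft passes its slot, but the collar's flange does not while it is down (blocked at about 0.1 rad).
- collar_grip (a point): Point on the lever's axis in the upper part of its aluminium collar, 106 mm from the hinge along the lever with the collar down. The point's z is the lever's axis (upwards). The collar is a grooved sleeve, 28 mm across its two flats (which face along the hinge line, y) and 30 mm the other way, from 68 to 120 mm from the hinge, with a 32 mm flange below it at 62 to 68 mm; the lever's shaft stands out above to 156 mm, with a 16 mm ball at its end.
- collar (a joint): How far the collar is lifted along the lever, in m: 0 = down, 0.019 = fully up; it must be lifted more than 0.010 to pass the gate. A spring (2 to 4 N) pulls it down when let go.
- wood_block: Bystander: wooden block 130 x 44 x 34 mm; origin in its underside.
- battery: Bystander: black tool battery 112 x 72 x 54 mm; origin in its underside.
- tape: Bystander: roll of grey tape, 104 mm across, 48 mm high; origin in its underside.
- screwdriver: Bystander: screwdriver lying behind the feeder; origin at its underside.
Things that resemble listed ones, but are neither listed nor needed, are in the scene too. What is shaped like the part that bears blank_b_center but turquoise is not meant. Leave any black look-alike of the part that bears blank_a_center alone.

How it is judged (in metres and radians):
On the way, in this order (a step that is already met when the one before it is completed fails the run):
1. one blank is held down in the magazine by the lips, not touched (value of joint follower between 0.0135 and 0.022 m and contact force between the fingers and blank_a below 0.2 N and contact force between the fingers and blank_b below 0.2 N and ((x of blank_a_center in the frame of feeder_foot between -0.006 and 0.006 m and y of blank_a_center in the frame of feeder_foot between -0.006 and 0.006 m and angle between blank_a_center's own z axis and vertical below 0.1 rad and angle between the x axis of blank_a_center and the x axis of feeder_foot, either way round below 0.1 rad) or (x of blank_b_center in the frame of feeder_foot between -0.006 and 0.006 m and y of blank_b_center in the frame of feeder_foot between -0.006 and 0.006 m and angle between blank_b_center's own z axis and vertical below 0.1 rad and angle between the x axis of blank_b_center and the x axis of feeder_foot, either way round below 0.1 rad))), for 0.2 s.
2. both blanks are held down in the magazine by the lips, not touched (value of joint follower between 0.0335 and 0.042 m and contact force between the fingers and blank_a below 0.2 N and contact force between the fingers and blank_b below 0.2 N and x of blank_a_center in the frame of feeder_foot between -0.006 and 0.006 m and y of blank_a_center in the frame of feeder_foot between -0.006 and 0.006 m and angle between each of blank_a_center, blank_b_center's own z axis and vertical below 0.1 rad and angle between the x axis of each of blank_a_center, blank_b_center and the x axis of feeder_foot, either way round below 0.1 rad and x of blank_b_center in the frame of feeder_foot between -0.006 and 0.006 m and y of blank_b_center in the frame of feeder_foot between -0.006 and 0.006 m), for 0.2 s.
3. the lever is at its far side with the collar down behind the gate (value of joint lever above 0.7 rad and value of joint collar below 0.004 m), for 0.2 s.
At the end, for the whole second after the job is handed in: Both blanks lie flat in the magazine (centres within 6 mm of its axis in x and y, within 0.1 rad of level and of its direction), held down by the lips (follower reads 0.0335 to 0.042 m), the lever is beyond 0.70 rad and the collar is down (below 4 mm) (all of step 3 and value of joint follower between 0.0335 and 0.042 m and x of blank_a_center in the frame of feeder_foot between -0.006 and 0.006 m and y of blank_a_center in the frame of feeder_foot between -0.006 and 0.006 m and angle between each of blank_a_center, blank_b_center's own z axis and vertical below 0.1 rad and angle between the x axis of each of blank_a_center, blank_b_center and the x axis of feeder_foot, either way round below 0.1 rad and x of blank_b_center in the frame of feeder_foot between -0.006 and 0.006 m and y of blank_b_center in the frame of feeder_foot between -0.006 and 0.006 m); the robot touches nothing.
It fails at once if the follower is driven onto its bottom stop (value of joint follower above 0.05 m).
It fails at once if a bystander is pushed away or knocked over (30 mm) (distance of any of wood_block, battery, tape, screwdriver from where it was at the start of the episode above 0.03 m).
It also fails if it takes over 72 s, if anything falls off the work surface, if the arm or the gripper's body presses on something with over 40 N, if the wrist force passes 120 N, or if a joint passes its speed limit or range.

## Working session

There is one attempt and no reset: what is moved stays moved. The work goes in short steps, Python scripts to look and compute and a tool call to move; the robot and the scene stay as the last step left them, time stands still between calls to the robot, and variables do not carry over. Pictures are saved under pics/ and viewed, at most 10 in all, crops included, and the job is handed in when it is done.

Besides the shell and the picture viewer there is one more tool, called after "Request:" as name(argument=value, ...), one argument or row to a line, values as JSON. play_rows: Moves the arm, as the interface text tells. Its arguments: {"type":"object","properties":{"plan":{"type":"array","items":{"type":"number"}},"grip":{"type":"number"},"force":{"type":"number"}},"required":["plan"]}

```bash
mkdir -p pics; cat > h.py <<'E'
import numpy as np, cv2
from cell import env, eyes
def grab(n):
    f=eyes.grab_frame(n); f['f']=240/np.tan(np.radians(f['fovy'])/2)
    f['R']=cv2.Rodrigues(np.array(f['rvec'],float))[0]; f['t']=np.array(f['tvec'],float).ravel()
    f['K']=np.array([[f['f'],0,f['cx']],[0,f['f'],f['cy']],[0,0,1]]); return f
def save(f,name): cv2.imwrite('pics/'+name,cv2.cvtColor(f['color'],cv2.COLOR_RGB2BGR))
def ray(f,uv):
    p=cv2.undistortPoints(np.array(uv,float).reshape(-1,1,2),f['K'],np.array([f['k1'],0,0,0.]))
    # note lens form: drawn=(1+k1 r^2)*ray, same as OpenCV
    p=p.reshape(-1,2); d=np.c_[p,np.ones(len(p))]@f['R']; return -f['R'].T@f['t'], d
def onz(f,uv,z):
    c,d=ray(f,uv); return c+d*((z-c[2])/d[:,2])[:,None]
def proj(f,P):
    return cv2.projectPoints(np.array(P,float).reshape(-1,1,3),np.array(f['rvec'],float),f['t'],f['K'],np.array([f['k1'],0,0,0.]))[0].reshape(-1,2)
def tri(f1,uv1,f2,uv2):
    c1,d1=ray(f1,uv1);c2,d2=ray(f2,uv2);d1=d1[0]/np.linalg.norm(d1[0]);d2=d2[0]/np.linalg.norm(d2[0])
    s=np.linalg.lstsq(np.c_[d1,-d2],c2-c1,rcond=None)[0];a=c1+s[0]*d1;b=c2+s[1]*d2
    return (a+b)/2,np.linalg.norm(a-b)
E
python3 - <<'E'
from h import *
a=grab('top');b=grab('side')
import pickle;pickle.dump((a,b),open('f0.pkl','wb'))
save(a,'top0.png');save(b,'side0.png')
for f in(a,b):print(f['f'],f['cx'],f['cy'],f['k1'],-f['R'].T@f['t'],f['R'][2])
s=env.get_state();print(s['ee_pos'],s['eef_rot'],s['clock'],s['wrist_force'])
E
```

```text
499.7448628323402 321.6686726788552 232.77462760543358 -0.10802887962204834 [ 0.47988758 -0.08998299  1.0561276 ] [ 0.09692592  0.00410164 -0.99528315]
485.14431322373036 323.4733297291201 234.9654211091646 -0.007919186721938238 [ 0.45605962 -1.05343729  0.67446664] [ 0.10788744  0.86355161 -0.49258393]
[0.28837579 0.60973334 0.23043463] [[-9.04002680e-01  4.27526364e-01 -6.02260990e-04]
 [ 4.27526778e-01  9.04001460e-01 -1.48791409e-03]
 [-9.16776850e-05 -1.60256102e-03 -9.99998712e-01]] 0.1 [ 0.4700974  -0.59079067  0.08650234]
```

View pics/top0.png

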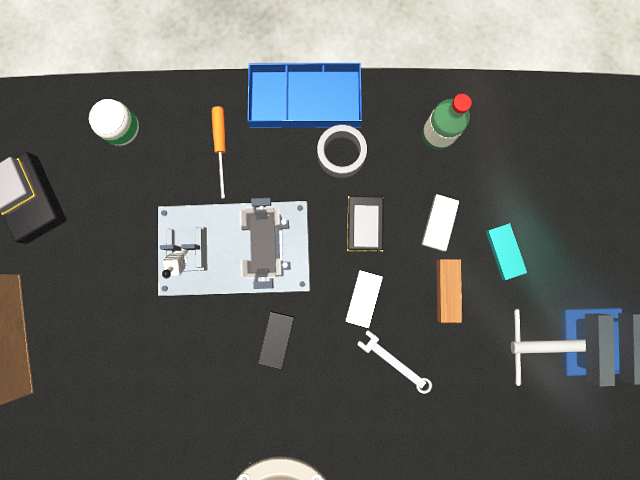

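View pics/side0.png

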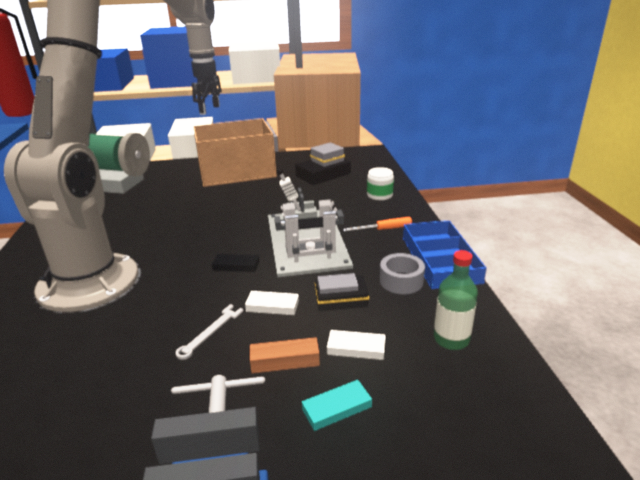

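Top view: the candidates are the white bars at (364,299) and (440,222), the black bar at (276,340) and the turquoise bar at (507,251). The two bare (white-looking) bars fit the description. The feeder is at (233,248), with its magazine at (262,243) and its lever at (175,262). The side view agrees: bars at (272,302) and (356,344), magazine at (310,235).

```bash
python3 - <<'E'
from h import *
import pickle
a,b=pickle.load(open('f0.pkl','rb'))
def rect(f,m,z):
    cs=cv2.findContours(m.astype(np.uint8)*255,cv2.RETR_EXTERNAL,cv2.CHAIN_APPROX_NONE)[0]
    for c in sorted(cs,key=cv2.contourArea)[::-1]:
        if cv2.contourArea(c)<400: break
        P=onz(f,c.reshape(-1,2),z)[:,:2]
        r=cv2.minAreaRect((P*1000).astype(np.float32)); yield c.reshape(-1,2).mean(0),r
c=a['color'].astype(int)
m=(c.min(2)>200)
print('white z=.02')
for u,r in rect(a,m,0.02): 
    if 300<u[0]<480 and 150<u[1]<400: print(u,r)
fp=(c[:,:,2]>150)&(c[:,:,2]<245)
fp[:,:140]=0;fp[:,325:]=0;fp[:190]=0;fp[305:]=0
print('foot z=.012')
for u,r in rect(a,fp,0.012): print(u,r)
cb=b['color'].astype(int); mb=cb.min(2)>170
print('side white')
for u,r in rect(b,mb,0.02):
    if 230<u[0]<400 and 280<u[1]<370: print(u,r)
A=cv2.resize(a['color'][180:340,140:470],None,fx=2.3,fy=2.3,interpolation=cv2.INTER_CUBIC)
B=cv2.resize(b['color'][165:285,250:370],None,fx=4.9,fy=4.9,interpolation=cv2.INTER_CUBIC)
cv2.imwrite('pics/c1.png',A[...,::-1]);cv2.imwrite('pics/c2.png',B[...,::-1])
E
```

```text
white z=.02
[363.75172414 298.76551724] ((444.0304260253906, -172.29840087890625), (50.02595901489258, 110.23888397216797), 74.22781372070312)
[440.67375887 222.21985816] ((603.0791015625, -335.68231201171875), (51.531795501708984, 110.99209594726562), 73.53137969970703)
[365.704 225.696] ((596.0123901367188, -177.21466064453125), (48.13817596435547, 86.04857635498047), 89.28509521484375)
[392.67403315 361.05524862] ((312.66827392578125, -237.78878784179688), (175.97705078125, 35.66920471191406), 52.76343536376953)
foot z=.012
[248.07054871 250.43673012] ((549.8599243164062, 102.83975982666016), (189.9849395751953, 318.7442321777344), 1.8506054878234863)
side white
[355.95333333 343.60666667] ((602.1311645507812, -344.3230895996094), (68.8935546875, 111.11966705322266), 73.17097473144531)
[271.8046875 301.703125 ] ((443.60400390625, -181.45550537109375), (71.76036071777344, 112.047607421875), 74.02164459228516)
```

View pics/c1.png

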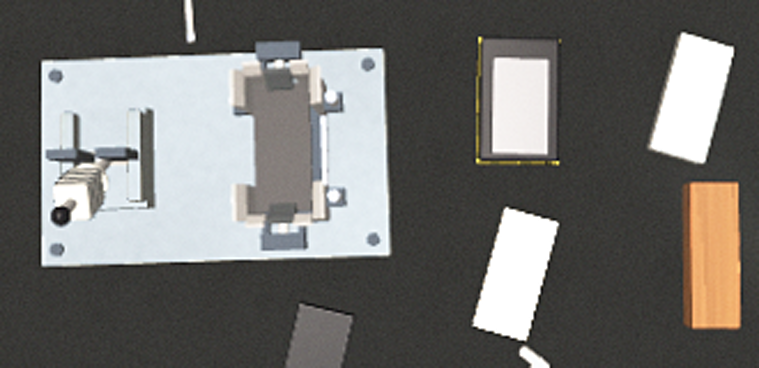

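View pics/c2.png

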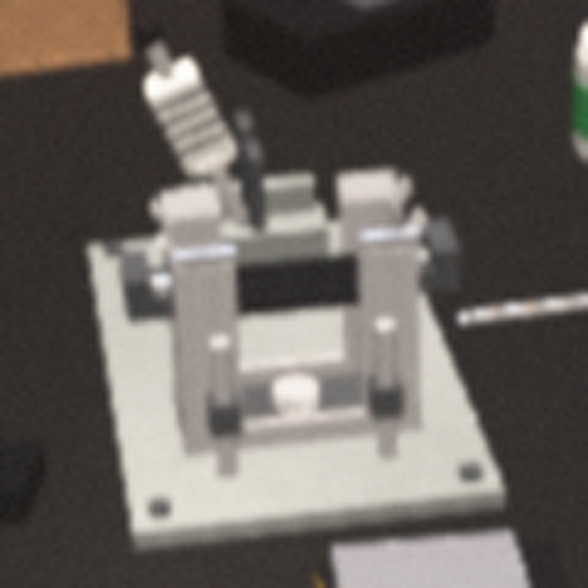

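Confirmed in the crops: the two white bars measure 50x110 mm. Blank A is at (0.444, -0.172) with its long axis at -15.8°, and blank B is at (0.603, -0.336) at -16.5°. The foot plate is 190x319 mm, as specified, with its x axis at +1.9°. I'll fly over the feeder for a wrist view on the way.

Request:
play_rows(
  plan=[0.4, -0.93, 0.15, 0, 0, 0.24, 0.4, -0.93, 0.15, 0, 0, 0.24, 0.4, -0.93, 0.15, 0, 0, 0.24, 0.4, -0.93, 0.15, 0, 0, 0.24, 0.4, -0.93, 0.15, 0, 0, 0.24, 0.4, -0.93, 0.15, 0, 0, 0.24, 0.4, -0.93, 0.15, 0, 0, 0.24, 0.4, -0.93, 0.15, 0, 0, 0.24, 0.4, -0.93, 0.15, 0, 0, 0.24, 0.4, -0.93, 0.15, 0, 0, 0.24],
)

```text
clock: 0.93
ee_pos: [0.4088, 0.3295, 0.2762]
eef_rot: [[-0.98, 0.199, -0.0], [0.199, 0.98, -0.0], [0.0, -0.0, -1.0]]
wrist_force: [0.7, 0.2, 0.5]
opening: 1.0
gripper_force: 0.0
```

Request:
play_rows(
  plan=[0.4, -0.93, 0.15, 0, 0, 0.24, 0.4, -0.93, 0.15, 0, 0, 0.24, 0.4, -0.93, 0.15, 0, 0, 0.24, 0.4, -0.93, 0.15, 0, 0, 0.24, 0.4, -0.93, 0.15, 0, 0, 0.24, 0.4, -0.93, 0.15, 0, 0, 0.24, 0.4, -0.93, 0.15, 0, 0, 0.24, 0.4, -0.93, 0.15, 0, 0, 0.24, 0.4, -0.93, 0.15, 0, 0, 0.24, 0.4, -0.93, 0.15, 0, 0, 0.24],
)

```text
clock: 1.77
ee_pos: [0.5287, 0.0507, 0.3213]
eef_rot: [[-0.999, -0.039, -0.001], [-0.039, 0.999, -0.0], [0.001, -0.0, -1.0]]
wrist_force: [0.6, 0.5, 0.8]
opening: 1.003
gripper_force: 0.0
```

```bash
python3 - <<'E'
from h import *
import pickle
w=grab('wrist');save(w,'w1.png');pickle.dump(w,open('w1.pkl','wb'))
s=env.get_state();print(s['clock'],s['ee_pos'],s['eef_rot']);print(-w['R'].T@w['t'],w['R'][2],w['f'],w['k1'])
print(np.degrees(np.arctan2(-s['eef_rot'][0][1],s['eef_rot'][1][1])))
E
```

```text
1.8167 [0.53102978 0.04367746 0.32242995] [[-0.9994539  -0.03294443  0.00256071]
 [-0.03295237  0.99945205 -0.0031218 ]
 [-0.00245646 -0.00320447 -0.99999185]]
[0.45345162 0.04684607 0.46385152] [ 0.29596292  0.01079722 -0.9551384 ] 353.66453342785326 -0.040329170772818536
1.8879280568408308
```

View pics/w1.png

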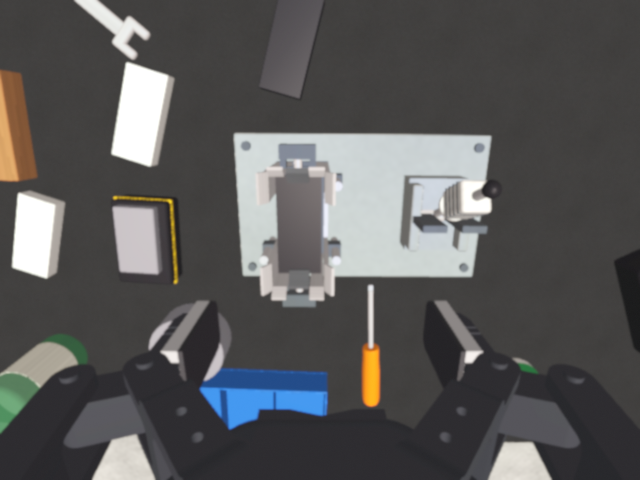

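Wrist view: lip blocks at about (298,151) (near) and (299,299) (far), shaft centre at (299,226), gate top at (453,229), lever ball at (491,189). I'll triangulate these with the top view.

```bash
python3 - <<'E'
from h import *
import pickle
a,b=pickle.load(open('f0.pkl','rb'));w=pickle.load(open('w1.pkl','rb'))
for n,u,v in [('near+y',(253.5,288.7),(316,144)),('near-y',(273,288.7),(279,144)),('far+y',(251.3,198.3),(316,306)),('far-y',(270.9,198.3),(282,306)),('gate',(179.6,247.4),(453,228)),('ball',(166.3,273),(491,189))]:
    p,e=tri(a,u,w,v);print(n,p.round(4),'gap',round(e,4))
# foot plate from wrist
c=w['color'].astype(int);m=(c.min(2)>125);m[:,:232]=0;m[:,495:]=0;m[:125]=0;m[290:]=0
m=cv2.morphologyEx(m.astype(np.uint8),cv2.MORPH_OPEN,np.ones((3,3)))
k=max(cv2.findContours(m,cv2.RETR_EXTERNAL,cv2.CHAIN_APPROX_NONE)[0],key=cv2.contourArea)
print(cv2.minAreaRect((onz(w,k.reshape(-1,2),.012)[:,:2]*1000).astype(np.float32)))
# side view of lip blocks: height
for n,v in [('near blk top',(250+140/4.9,165+248/4.9)),('near blk bot',(250+150/4.9,165+320/4.9)),('far blk top',(250+445/4.9,165+218/4.9)),('far blk bot',(250+445/4.9,165+290/4.9))]:
    u=(263,284) if 'near' in n else (261,202); print(n,*tri(a,u,b,v))
W=cv2.resize(w['color'][125:315,225:505],None,fx=2.8,fy=2.8,interpolation=cv2.INTER_CUBIC);cv2.imwrite('pics/w1c.png',W[...,::-1])
E
```

```text
near+y [0.4668 0.0419 0.118 ] gap 0.0012
near-y [0.4676 0.006  0.1124] gap 0.0028
far+y [0.6373 0.0478 0.1194] gap 0.0004
far-y [0.6371 0.0107 0.1219] gap 0.0016
gate [0.5435 0.1828 0.1221] gap 0.0004
ball [0.4949 0.1911 0.1713] gap 0.0014
((561.01318359375, 107.61555480957031), (210.2646484375, 333.4195861816406), 2.148834228515625)
near blk top [0.47742194 0.02277826 0.12690643] 0.0046852003124379545
near blk bot [0.47849887 0.02816647 0.08215614] 0.007303510780424115
far blk top [0.63294383 0.02784668 0.12648799] 0.00798416658165015
far blk bot [0.63690607 0.03379434 0.08154004] 0.0015514766925767453
```

View pics/w1c.png

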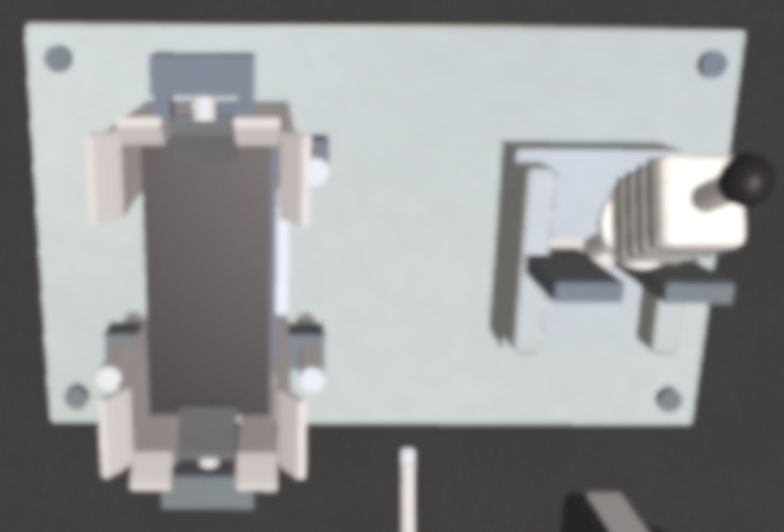

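Request:
play_rows(
  plan=[-0.29, -0.74, -0.74, 0, 0, -0.31, -0.29, -0.74, -0.74, 0, 0, -0.31, -0.29, -0.74, -0.74, 0, 0, -0.31, -0.29, -0.74, -0.74, 0, 0, -0.31, -0.29, -0.74, -0.74, 0, 0, -0.31, -0.29, -0.74, -0.74, 0, 0, -0.31, -0.29, -0.74, -0.74, 0, 0, -0.31, -0.29, -0.74, -0.74, 0, 0, -0.31, -0.29, -0.74, -0.74, 0, 0, -0.31, -0.29, -0.74, -0.74, 0, 0, -0.31],
)

```text
clock: 2.65
ee_pos: [0.4409, -0.1705, 0.0983]
eef_rot: [[-0.963, 0.27, -0.0], [0.27, 0.963, -0.0], [0.0, -0.0, -1.0]]
wrist_force: [1.1, 0.2, 0.5]
opening: 1.002
gripper_force: 0.0
```

Request:
play_rows(
  plan=[0, 0, 0, 0, 0, 0, 0, 0, 0, 0, 0, 0, 0, 0, 0, 0, 0, 0],
)

```text
clock: 2.9
ee_pos: [0.442, -0.1693, 0.0995]
eef_rot: [[-0.963, 0.268, 0.0], [0.268, 0.963, 0.0], [-0.0, 0.0, -1.0]]
wrist_force: [0.0, 0.2, 0.4]
opening: 0.997
gripper_force: 0.0
```

```bash
python3 - <<'E'
from h import *
import pickle
a,b=pickle.load(open('f0.pkl','rb'));w=pickle.load(open('w1.pkl','rb'))
def W(x,y):return (225+x/2.8,125+y/2.8)
print('gate w',onz(w,[W(555,285),W(735,285)],.107).round(4).tolist(),'top',onz(a,[(160.4,248),(198.7,247)],.107).round(4).tolist())
for z in(.13,.14): print('guides outer w',z,onz(w,[W(90,135),W(312,135),W(100,478),W(307,478),W(205,118),W(205,490)],z).round(4).tolist())
T=lambda x,y:(140+x/2.3,180+y/2.3)
for z in(.13,.14): print('guides outer top',z,onz(a,[T(230,183),T(325,187),T(230,62),T(325,70),T(280,223),T(280,60)],z).round(4).tolist())
s=env.get_state();print(s['clock'],s['ee_pos'],np.degrees(np.arctan2(s['eef_rot'][1][1],s['eef_rot'][0][1])),s['wrist_force'])
f=grab('wrist');c=f['color'].astype(int);m=(c.min(2)>185).astype(np.uint8)
for k in cv2.findContours(m,cv2.RETR_EXTERNAL,cv2.CHAIN_APPROX_NONE)[0]:
    if cv2.contourArea(k)>1500:
        print(cv2.boundingRect(k),cv2.minAreaRect((onz(f,k.reshape(-1,2),.02)[:,:2]*1000).astype(np.float32)))
save(f,'w2.png')
E
```

```text
gate w [[0.5473, 0.1573, 0.107], [0.5445, 0.2256, 0.107]] top [[0.5434, 0.2248, 0.107], [0.5453, 0.1498, 0.107]]
guides outer w 0.13 [[0.4955, -0.0119, 0.13], [0.4927, 0.0623, 0.13], [0.6222, -0.0101, 0.13], [0.6191, 0.067, 0.13], [0.4885, 0.0265, 0.13], [0.6255, 0.0292, 0.13]]
guides outer w 0.14 [[0.4943, -0.0102, 0.14], [0.4915, 0.0619, 0.14], [0.6171, -0.0083, 0.14], [0.6141, 0.0664, 0.14], [0.4874, 0.0271, 0.14], [0.6204, 0.0297, 0.14]]
guides outer top 0.13 [[0.5203, 0.0658, 0.13], [0.5171, -0.0112, 0.13], [0.6191, 0.0672, 0.13], [0.6122, -0.0106, 0.13], [0.4881, 0.0249, 0.13], [0.6206, 0.0262, 0.13]]
guides outer top 0.14 [[0.5199, 0.0641, 0.14], [0.5167, -0.0121, 0.14], [0.6176, 0.0655, 0.14], [0.6108, -0.0115, 0.14], [0.488, 0.0237, 0.14], [0.6191, 0.0249, 0.14]]
2.9 [ 0.44202202 -0.16931678  0.09947629] 74.45262473357002 [0.00635724 0.20981221 0.38310462]
(487, 201, 117, 136) ((506.05316162109375, -22.727333068847656), (93.41361236572266, 78.2920150756836), 1.1200220584869385)
(278, 170, 79, 156) ((445.010009765625, -174.12515258789062), (49.65581512451172, 109.58429718017578), 74.04531860351562)
(16, 0, 282, 157) ((313.75323486328125, -236.36778259277344), (168.77413940429688, 33.6964111328125), 51.978668212890625)
```

Blank A seen from above is at (0.4450, -0.1741) and measures 110x50 mm, which agrees. The magazine axis comes out at about (0.553, 0.027), yaw 1.9°. The gate centre at (0.547, 0.191) fits the given 165 mm. Now grasping A.

Request:
play_rows(
  plan=[0.09, -0.15, -0.34, 0, 0, 0, 0, 0, -0.34, 0, 0, 0, 0, 0, -0.34, 0, 0, 0, 0, 0, -0.34, 0, 0, 0, 0, 0, -0.34, 0, 0, 0, 0, 0, -0.34, 0, 0, 0, 0, 0, -0.34, 0, 0, 0, 0, 0, -0.34, 0, 0, 0, 0, 0, -0.34, 0, 0, 0, 0, 0, -0.3, 0, 0, 0],
  grip=0.75,
  force=100,
)

```text
clock: 3.78
ee_pos: [0.4441, -0.1743, -0.0027]
eef_rot: [[-0.963, 0.269, -0.0], [0.269, 0.963, 0.0], [0.0, -0.0, -1.0]]
wrist_force: [-0.3, -0.7, -0.5]
opening: 0.75
gripper_force: 0.0
```

Request:
play_rows(
  plan=[0, 0, 0, 0, 0, 0, 0, 0, 0, 0, 0, 0, 0, 0, 0, 0, 0, 0, 0, 0, 0, 0, 0, 0, 0, 0, 0, 0, 0, 0, 0, 0, 0, 0, 0, 0],
  grip=0,
  force=100,
)

```text
clock: 4.28
ee_pos: [0.4445, -0.1743, -0.0013]
eef_rot: [[-0.963, 0.268, 0.0], [0.268, 0.963, -0.0], [-0.001, 0.0, -1.0]]
wrist_force: [0.2, -0.7, -2.4]
opening: 0.56
gripper_force: 103.1
```

Request:
play_rows(
  plan=[0, 0, 0.7, 0, 0, 0, 0, 0, 1, 0, 0, 0, 0, 0, 1, 0, 0, 0, 0.52, 0.96, 0.56, 0, 0, 0.43, 0.52, 0.96, 0.56, 0, 0, 0.43, 0.52, 0.96, 0.56, 0, 0, 0.43, 0.52, 0.96, 0.56, 0, 0, 0.43, 0.52, 0.96, 0.56, 0, 0, 0.43, 0.52, 0.96, 0.56, 0, 0, 0.43, 0.52, 0.96, 0.56, 0, 0, 0.46],
)

```text
clock: 5.12
ee_pos: [0.5536, 0.0289, 0.1981]
eef_rot: [[-0.999, -0.034, -0.0], [-0.034, 0.999, 0.0], [0.0, 0.0, -1.0]]
wrist_force: [0.9, -0.3, -3.3]
opening: 0.565
gripper_force: 104.2
```

Request:
play_rows(
  plan=[0, 0, 0, 0, 0, 0, 0, 0, 0, 0, 0, 0, 0, 0, 0, 0, 0, 0, 0, 0, 0, 0, 0, 0],
)

```text
clock: 5.45
ee_pos: [0.5524, 0.0259, 0.1964]
eef_rot: [[-1.0, -0.03, -0.002], [-0.03, 1.0, -0.001], [0.002, -0.001, -1.0]]
wrist_force: [0.0, -0.6, -2.7]
opening: 0.562
gripper_force: 104.2
```

```bash
python3 - <<'E'
from h import *
import pickle
s=env.get_state();print(s['clock'],s['ee_pos'],np.degrees(np.arctan2(s['eef_rot'][1][1],s['eef_rot'][0][1])),s['wrist_force'])
w=grab('wrist');b=grab('side');a=grab('top');pickle.dump((w,a,b),open('f3.pkl','wb'))
W=cv2.resize(w['color'][160:480,160:560],None,fx=1.5,fy=1.5,interpolation=cv2.INTER_CUBIC)
B=cv2.resize(b['color'][130:280,255:365],None,fx=3,fy=3,interpolation=cv2.INTER_CUBIC)
o=np.zeros((480,800,3),np.uint8);o[:480,:470]=W[:,:470];o[:450,470:800]=B
cv2.imwrite('pics/c3.png',o[...,::-1])
E
```

```text
5.45 [0.55237187 0.0259468  0.19640492] 91.73317440053455 [ 0.0034861  -0.59380442 -2.69463087]
```

View pics/c3.png

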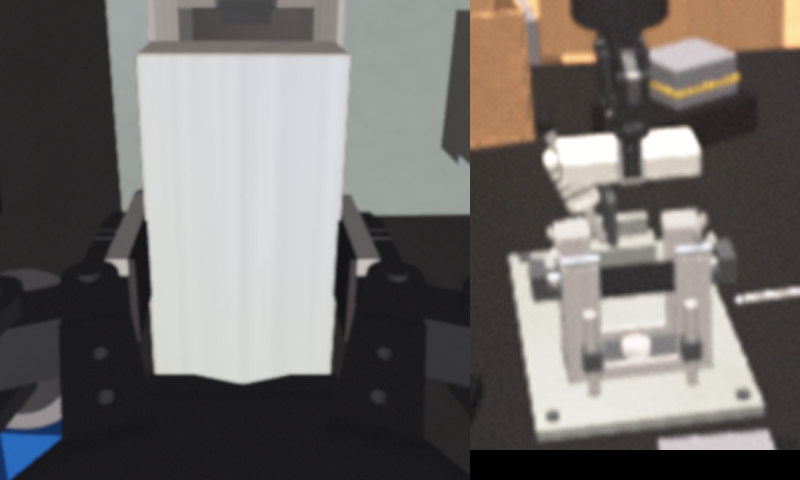

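```bash
python3 - <<'E'
from h import *
import pickle
w,a,b=pickle.load(open('f3.pkl','rb'))
W=lambda x,y:(160+x/1.5,160+y/1.5)
print('blank near', onz(w,[W(138,53),W(348,53)],.2175).round(4).tolist(), 'far',onz(w,[W(154,374),W(332,374)],.2175).round(4).tolist())
print('guides w', onz(w,[W(148,5),W(344,5),W(216,5),W(279,5)],.135).round(4).tolist())
c=a['color'].astype(int);m=(c.min(2)>190).astype(np.uint8)
for k in cv2.findContours(m,cv2.RETR_EXTERNAL,cv2.CHAIN_APPROX_NONE)[0]:
    x,y,ww,h=cv2.boundingRect(k)
    if cv2.contourArea(k)>80 and 210<x<300 and 180<y<320: print('top',(x,y,ww,h), (onz(a,[(x,y),(x+ww,y+h)],.2175)).round(4).tolist())
# side: blank top/bottom edges, bright columns
g=b['color'].astype(int).min(2)
for u in (292,296,320,326): 
    v=np.where(g[165:195,u]>150)[0]+165; print(u,v.min() if len(v) else 0,v.max() if len(v) else 0)
print(proj(b,[[.4975,.001,.1977],[.4975,.001,.2177],[.607,.001,.1977],[.607,.001,.2177]]).round(1).tolist())
E
```

```text
blank near [[0.5, -0.0007, 0.2175], [0.4985, 0.0479, 0.2175]] far [[0.5923, 0.001, 0.2175], [0.5907, 0.0518, 0.2175]]
guides w [[0.4968, -0.0125, 0.135], [0.4946, 0.0618, 0.135], [0.4961, 0.0133, 0.135], [0.4954, 0.0372, 0.135]]
top (258, 246, 13, 25) [[0.5394, 0.0208, 0.2175], [0.4973, -0.0015, 0.2175]]
top (250, 201, 59, 92) [[0.6161, 0.0354, 0.2175], [0.4606, -0.0652, 0.2175]]
top (230, 182, 18, 81) [[0.6492, 0.0703, 0.2175], [0.5107, 0.0374, 0.2175]]
292 175 194
296 175 194
320 173 188
326 172 187
[[284.5, 192.5], [284.0, 184.8], [330.2, 189.0], [330.1, 181.2]]
```

Left half: the held blank, near edge at crop (138..348, 53), is centred on the magazine guides to about 1.5 mm. Right half: the side view shows it level above the shaft. Lowering it.

Request:
play_rows(
  plan=[0.01, 0.05, -0.4, 0, 0, 0, 0, 0, -0.4, 0, 0, 0, 0, 0, -0.4, 0, 0, 0, 0, 0, -0.4, 0, 0, 0, 0, 0, -0.3, 0, 0, 0, 0, 0, -0.2, 0, 0, 0, 0, 0, 0, 0, 0, 0],
)

```text
clock: 6.18
ee_pos: [0.5528, 0.0286, 0.1324]
eef_rot: [[-0.999, -0.032, -0.003], [-0.032, 0.999, -0.001], [0.003, -0.001, -1.0]]
wrist_force: [0.5, -0.5, -2.9]
opening: 0.563
gripper_force: 104.2
```

Request:
play_rows(
  plan=[0, 0, -0.1, 0, 0, 0, 0, 0, -0.1, 0, 0, 0, 0, 0, -0.1, 0, 0, 0],
)

```text
clock: 6.43
ee_pos: [0.5543, 0.0289, 0.1254]
eef_rot: [[-0.999, -0.032, 0.001], [-0.032, 0.999, 0.0], [-0.001, 0.0, -1.0]]
wrist_force: [0.3, -0.2, -2.3]
opening: 0.558
gripper_force: 104.2
```

Request:
play_rows(
  plan=[-0.02, -0.03, -0.1, 0, 0, 0, 0, 0, -0.1, 0, 0, 0, 0, 0, -0.1, 0, 0, 0],
)

```text
clock: 6.68
ee_pos: [0.5533, 0.0278, 0.116]
eef_rot: [[-0.999, -0.032, 0.0], [-0.032, 0.999, 0.0], [-0.0, 0.0, -1.0]]
wrist_force: [-0.2, -0.8, -2.6]
opening: 0.559
gripper_force: 104.2
```

Request:
play_rows(
  plan=[0, 0, -0.1, 0, 0, 0, 0, 0, -0.1, 0, 0, 0],
)

```text
clock: 6.85
ee_pos: [0.5539, 0.028, 0.1107]
eef_rot: [[-0.999, -0.032, 0.001], [-0.032, 0.999, 0.0], [-0.001, 0.0, -1.0]]
wrist_force: [-1.4, -0.4, 11.2]
opening: 0.561
gripper_force: 105.6
```

Request:
play_rows(
  plan=[0, 0, -0.15, 0, 0, 0, 0, 0, -0.15, 0, 0, 0, 0, 0, 0, 0, 0, 0],
)

```text
clock: 7.1
ee_pos: [0.5542, 0.028, 0.102]
eef_rot: [[-0.999, -0.032, 0.002], [-0.032, 0.999, 0.001], [-0.002, 0.001, -1.0]]
wrist_force: [-0.5, -0.1, 2.0]
opening: 0.568
gripper_force: 104.6
```

Request:
play_rows(
  plan=[0, 0, -0.15, 0, 0, 0, 0, 0, -0.15, 0, 0, 0, 0, 0, 0, 0, 0, 0],
)

```text
clock: 7.35
ee_pos: [0.5538, 0.0279, 0.0919]
eef_rot: [[-0.999, -0.032, 0.001], [-0.032, 0.999, -0.0], [-0.001, -0.0, -1.0]]
wrist_force: [2.9, 0.4, -2.8]
opening: 0.559
gripper_force: 104.6
```

Request:
play_rows(
  plan=[0, 0, -0.1, 0, 0, 0, 0, 0, -0.1, 0, 0, 0, 0, 0, 0, 0, 0, 0],
)

```text
clock: 7.6
ee_pos: [0.5538, 0.0279, 0.086]
eef_rot: [[-0.999, -0.032, 0.001], [-0.032, 0.999, -0.0], [-0.001, -0.0, -1.0]]
wrist_force: [1.7, -0.5, -1.2]
opening: 0.564
gripper_force: 104.8
```

```bash
python3 - <<'E'
from h import *
b=grab('side');w=grab('wrist');s=env.get_state();print(s['ee_pos'],s['wrist_force'])
B=cv2.resize(b['color'][165:285,250:370],None,fx=3.9,fy=3.9,interpolation=cv2.INTER_CUBIC)
W=cv2.resize(w['color'][130:480,160:490],None,fx=1,fy=1)
o=np.zeros((470,800,3),np.uint8);o[:468,:468]=B;o[:350,470:800]=W
cv2.imwrite('pics/c4.png',o[...,::-1])
E
```

```text
[0.55377126 0.0278874  0.0859797 ] [ 2.98719784 -0.06713746 -2.07621583]
```

View pics/c4.png

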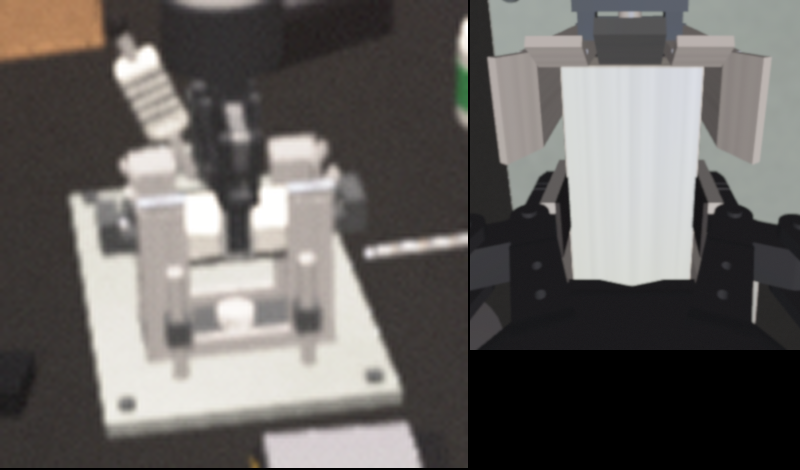

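The blank sits square in the shaft between the guides, with its lower edge at side px ~(303,229). I'll work out heights from the side view.

```bash
python3 - <<'E'
from h import *
import pickle
a,b=pickle.load(open('f0.pkl','rb'))
def ony(f,uv,y):
    c,d=ray(f,[uv]);d=d[0];return c+d*((y-c[1])/d[1])
g=b['color'].astype(int).min(2);b2=grab('side');g2=b2['color'].astype(int).min(2)
for u in(302,306,316,320):print(u,g[212:240,u].tolist(),'|',g2[212:240,u].tolist())
print('plate front edge',ony(b,(311,227.9),.002),'plate back edge',ony(b,(311,217.5),.052),'blank bottom now',ony(b2,(302.6,229.1),.002),ony(b2,(320,227.5),.002))
E
```

```text
302 [125, 130, 119, 115, 116, 108, 87, 57, 43, 42, 46, 40, 43, 46, 42, 40, 77, 150, 193, 202, 201, 200, 201, 201, 201, 205, 208, 203] | [129, 152, 209, 249, 254, 254, 254, 254, 254, 254, 254, 254, 249, 222, 201, 198, 195, 197, 171, 125, 125, 186, 215, 222, 222, 223, 227, 224]
306 [165, 127, 115, 117, 112, 103, 76, 53, 42, 43, 43, 39, 42, 44, 40, 49, 101, 161, 195, 203, 205, 204, 202, 204, 204, 209, 215, 202] | [49, 49, 52, 58, 81, 119, 165, 195, 208, 209, 209, 206, 188, 175, 170, 177, 178, 169, 138, 111, 164, 209, 222, 221, 223, 226, 232, 222]
316 [140, 132, 133, 129, 117, 84, 52, 44, 42, 37, 41, 46, 44, 42, 52, 99, 164, 198, 204, 204, 204, 203, 204, 204, 207, 214, 199, 162] | [113, 142, 165, 164, 156, 196, 244, 253, 254, 254, 250, 232, 202, 196, 196, 194, 185, 146, 110, 165, 209, 223, 223, 221, 225, 230, 218, 183]
320 [151, 154, 150, 147, 117, 73, 47, 41, 40, 43, 43, 40, 42, 41, 58, 108, 143, 156, 157, 157, 155, 156, 163, 164, 168, 173, 163, 149] | [198, 246, 254, 254, 254, 254, 254, 254, 254, 254, 247, 214, 196, 200, 199, 196, 179, 131, 104, 138, 168, 178, 181, 184, 187, 190, 182, 168]
plate front edge [0.55712433 0.002      0.09574749] plate back edge [0.56301816 0.052      0.09876662] blank bottom now [0.53605204 0.002      0.09441798] [0.57969594 0.002      0.09466715]
```

Request:
play_rows(
  plan=[0, 0, -0.12, 0, 0, 0, 0, 0, -0.12, 0, 0, 0, 0, 0, 0, 0, 0, 0],
)

```text
clock: 8.0
ee_pos: [0.5536, 0.0279, 0.0789]
eef_rot: [[-0.999, -0.032, 0.001], [-0.032, 0.999, 0.0], [-0.001, 0.0, -1.0]]
wrist_force: [2.1, -0.3, 3.7]
opening: 0.564
gripper_force: 104.9
```

Request:
play_rows(
  plan=[0, 0, -0.1, 0, 0, 0, 0, 0, -0.1, 0, 0, 0, 0, 0, 0, 0, 0, 0],
)

```text
clock: 8.25
ee_pos: [0.5536, 0.0279, 0.0727]
eef_rot: [[-0.999, -0.032, 0.001], [-0.032, 0.999, -0.0], [-0.001, -0.0, -1.0]]
wrist_force: [2.1, 0.6, 5.2]
opening: 0.559
gripper_force: 104.9
```

```bash
cat > side.py <<'E'
from h import *
s=env.get_state();print(s['clock'],np.round(s['ee_pos'],4),np.round(s['wrist_force'],1))
b2=grab('side');g2=b2['color'].astype(int).min(2)
for u in(302,316,320):print(u,g2[212:246,u].tolist())
E
python3 side.py
```

```text
8.25 [0.5536 0.0279 0.0727] [2.1 0.6 5.2]
302 [124, 135, 124, 122, 121, 121, 167, 238, 253, 254, 254, 254, 254, 254, 254, 254, 253, 241, 212, 197, 198, 198, 192, 155, 110, 154, 207, 221, 201, 172, 159, 147, 132, 125]
316 [101, 101, 105, 103, 103, 114, 148, 168, 153, 146, 194, 245, 253, 254, 254, 246, 212, 194, 197, 193, 198, 187, 147, 124, 184, 226, 217, 182, 166, 152, 139, 132, 131, 130]
320 [169, 172, 170, 173, 186, 233, 251, 254, 254, 254, 254, 254, 254, 254, 254, 248, 218, 201, 197, 198, 192, 156, 108, 112, 163, 186, 181, 168, 160, 144, 132, 131, 129, 128]
```

Net vertical spring load is about 8 N and the plate edge is ~22 mm down, so the lips should be over the blank. Releasing.

Request:
play_rows(
  plan=[0, 0, 0, 0, 0, 0, 0, 0, 0, 0, 0, 0, 0, 0, 0, 0, 0, 0, 0, 0, 0, 0, 0, 0],
  grip=0.72,
)

```text
clock: 8.63
ee_pos: [0.5524, 0.0279, 0.0725]
eef_rot: [[-0.999, -0.032, -0.002], [-0.032, 0.999, -0.0], [0.002, -0.0, -1.0]]
wrist_force: [0.2, 0.4, 0.1]
opening: 0.717
gripper_force: 0.0
```

```bash
python3 side.py
```

```text
8.6333 [0.5524 0.0279 0.0725] [0.2 0.4 0.1]
302 [99, 104, 99, 107, 158, 240, 253, 254, 254, 254, 254, 254, 254, 254, 250, 229, 204, 197, 197, 199, 193, 148, 108, 166, 212, 222, 227, 224, 201, 172, 160, 145, 132, 124]
316 [111, 111, 113, 131, 159, 178, 181, 179, 168, 160, 177, 225, 247, 241, 209, 196, 195, 196, 193, 172, 128, 131, 181, 214, 226, 230, 219, 181, 165, 153, 139, 132, 132, 128]
320 [169, 171, 190, 237, 252, 254, 254, 254, 254, 254, 254, 254, 252, 239, 210, 199, 197, 200, 189, 148, 98, 129, 168, 183, 187, 192, 182, 170, 160, 147, 134, 130, 129, 129]
```

Held: the plate edge rose ~5 mm, to the 17 mm position. Now lift off and fetch blank B.

Request:
play_rows(
  plan=[0, 0, 0.5, 0, 0, 0, 0, 0, 0.8, 0, 0, 0, 0, 0, 1, 0, 0, 0, 0, 0, 1, 0, 0, 0, 0.13, -0.93, 0.6, 0, 0, -0.24, 0.13, -0.93, 0.2, 0, 0, -0.24, 0.13, -0.93, 0, 0, 0, -0.24, 0.13, -0.93, 0, 0, 0, -0.24, 0.13, -0.93, 0, 0, 0, -0.24, 0.13, -0.93, 0, 0, 0, -0.24],
)

```text
clock: 9.52
ee_pos: [0.5763, -0.1406, 0.1959]
eef_rot: [[-0.994, 0.113, -0.0], [0.113, 0.994, 0.0], [0.0, 0.0, -1.0]]
wrist_force: [-0.1, 0.3, 0.1]
opening: 0.717
gripper_force: 0.0
```

Request:
play_rows(
  plan=[0.13, -0.93, -0.4, 0, 0, -0.24, 0.13, -0.93, -0.5, 0, 0, -0.24, 0.13, -0.93, -0.5, 0, 0, -0.24, 0.13, -0.93, -0.5, 0, 0, -0.24, 0.13, -0.93, -0.5, 0, 0, -0.24, 0.13, -0.93, -0.5, 0, 0, -0.24, 0.13, -0.93, -0.4, 0, 0, -0.24, 0, 0, 0, 0, 0, 0, 0, 0, 0, 0, 0, 0, 0, 0, 0, 0, 0, 0],
)

```text
clock: 10.35
ee_pos: [0.6038, -0.334, 0.0966]
eef_rot: [[-0.961, 0.276, -0.001], [0.276, 0.961, 0.001], [0.001, 0.001, -1.0]]
wrist_force: [-0.8, 0.4, 0.3]
opening: 0.722
gripper_force: 0.0
```

```bash
cat > wb.py <<'E'
from h import *
s=env.get_state();print(s['clock'],np.round(s['ee_pos'],4),np.degrees(np.arctan2(s['eef_rot'][1][1],s['eef_rot'][0][1])),np.round(s['wrist_force'],1))
f=grab('wrist');c=f['color'].astype(int);m=(c.min(2)>185).astype(np.uint8)
for k in cv2.findContours(m,cv2.RETR_EXTERNAL,cv2.CHAIN_APPROX_NONE)[0]:
    if cv2.contourArea(k)>1500:
        print(cv2.boundingRect(k),cv2.minAreaRect((onz(f,k.reshape(-1,2),.02)[:,:2]*1000).astype(np.float32)))
E
python3 wb.py
```

```text
10.35 [ 0.6038 -0.334   0.0966] 73.988612972624 [-0.8  0.4  0.3]
(597, 336, 43, 104) ((787.5986328125, -143.694580078125), (105.4780044555664, 34.529090881347656), 1.1807303428649902)
(277, 165, 82, 160) ((604.0008544921875, -338.0770263671875), (50.2641487121582, 110.30606079101562), 73.21695709228516)
(551, 84, 89, 170) ((604.1026611328125, -153.27297973632812), (54.70615005493164, 97.35418701171875), 88.574462890625)
```

Request:
play_rows(
  plan=[0, -0.13, -0.33, 0, 0, -0.13, 0, 0, -0.33, 0, 0, 0, 0, 0, -0.33, 0, 0, 0, 0, 0, -0.33, 0, 0, 0, 0, 0, -0.33, 0, 0, 0, 0, 0, -0.33, 0, 0, 0, 0, 0, -0.33, 0, 0, 0, 0, 0, -0.33, 0, 0, 0, 0, 0, -0.33, 0, 0, 0, 0, 0, -0.3, 0, 0, 0],
)

```text
clock: 11.23
ee_pos: [0.6037, -0.3386, -0.0024]
eef_rot: [[-0.957, 0.289, -0.0], [0.289, 0.957, 0.0], [0.0, 0.0, -1.0]]
wrist_force: [-0.0, 0.5, -0.1]
opening: 0.721
gripper_force: 0.0
```

Request:
play_rows(
  plan=[0, 0, 0, 0, 0, 0, 0, 0, 0, 0, 0, 0, 0, 0, 0, 0, 0, 0, 0, 0, 0, 0, 0, 0, 0, 0, 0, 0, 0, 0, 0, 0, 0, 0, 0, 0],
  grip=0,
  force=100,
)

```text
clock: 11.73
ee_pos: [0.6039, -0.3385, -0.0012]
eef_rot: [[-0.957, 0.289, -0.0], [0.289, 0.957, 0.0], [0.0, 0.0, -1.0]]
wrist_force: [-0.2, 0.2, -3.5]
opening: 0.558
gripper_force: 103.7
```

Request:
play_rows(
  plan=[0, 0, 0.7, 0, 0, 0, 0, 0, 1, 0, 0, 0, 0, 0, 1, 0, 0, 0, -0.13, 0.94, 0.55, 0, 0, 0.25, -0.13, 0.94, 0.55, 0, 0, 0.25, -0.13, 0.94, 0.55, 0, 0, 0.25, -0.13, 0.94, 0.55, 0, 0, 0.25, -0.13, 0.94, 0.55, 0, 0, 0.25, -0.13, 0.94, 0.55, 0, 0, 0.25, -0.13, 0.94, 0.55, 0, 0, 0.25],
)

```text
clock: 12.57
ee_pos: [0.576, -0.14, 0.1962]
eef_rot: [[-0.993, 0.117, 0.0], [0.117, 0.993, 0.0], [-0.0, 0.0, -1.0]]
wrist_force: [0.7, 1.1, -2.5]
opening: 0.561
gripper_force: 104.1
```

Request:
play_rows(
  plan=[-0.13, 0.94, 0, 0, 0, 0.25, -0.13, 0.94, 0, 0, 0, 0.25, -0.13, 0.94, 0, 0, 0, 0.25, -0.13, 0.94, 0, 0, 0, 0.25, -0.13, 0.94, 0, 0, 0, 0.25, -0.13, 0.94, 0, 0, 0, 0.25, 0, 0, 0, 0, 0, 0, 0, 0, 0, 0, 0, 0, 0, 0, 0, 0, 0, 0],
)

```text
clock: 13.32
ee_pos: [0.5531, 0.0273, 0.1954]
eef_rot: [[-0.999, -0.032, 0.0], [-0.032, 0.999, -0.0], [-0.0, -0.0, -1.0]]
wrist_force: [-0.2, 0.2, -2.5]
opening: 0.559
gripper_force: 104.2
```

```bash
python3 - <<'E'
from h import *
s=env.get_state();print(s['clock'],np.round(s['ee_pos'],4),np.degrees(np.arctan2(s['eef_rot'][1][1],s['eef_rot'][0][1])),np.round(s['wrist_force'],1))
f=grab('wrist');c=f['color'].astype(int);m=(c.min(2)>185).astype(np.uint8);m[:175]=0
for k in cv2.findContours(m,cv2.RETR_EXTERNAL,cv2.CHAIN_APPROX_NONE)[0]:
    if cv2.contourArea(k)>6000:
        print(cv2.boundingRect(k),cv2.minAreaRect((onz(f,k.reshape(-1,2),.2175)[:,:2]*1000).astype(np.float32)))
# row scan near edge
for v in(205,215,225): 
    u=np.where(m[v])[0];u=u[(u>230)&(u<420)];print(v,u.min(),u.max(),onz(f,[(u.min(),v),(u.max(),v)],.2175).round(4).tolist())
v=np.where(m[:,320])[0];print(v.min(),onz(f,[(320,v.min())],.2175))
E
```

```text
13.3167 [0.5531 0.0273 0.1954] 91.821247519371 [-0.2  0.2 -2.5]
(251, 194, 142, 221) ((546.528076171875, 26.267000198364258), (94.52972412109375, 49.324615478515625), 1.8163710832595825)
205 251 392 [[0.5039, 0.0004, 0.2175], [0.5024, 0.0493, 0.2175]]
215 252 391 [[0.5075, 0.0006, 0.2175], [0.5059, 0.0493, 0.2175]]
225 252 391 [[0.5111, 0.0006, 0.2175], [0.5095, 0.0496, 0.2175]]
176 [[0.49317856 0.02403808 0.2175    ]]
```

Blank B is centred at y≈0.027, yaw 1.8°, and aligned. Lowering.

Request:
play_rows(
  plan=[0, 0, -0.4, 0, 0, 0, 0, 0, -0.4, 0, 0, 0, 0, 0, -0.4, 0, 0, 0, 0, 0, -0.4, 0, 0, 0, 0, 0, -0.4, 0, 0, 0, 0, 0, -0.3, 0, 0, 0, 0, 0, -0.2, 0, 0, 0, 0, 0, -0.1, 0, 0, 0, 0, 0, 0, 0, 0, 0],
)

```text
clock: 14.12
ee_pos: [0.553, 0.0278, 0.1167]
eef_rot: [[-0.999, -0.032, -0.001], [-0.032, 0.999, -0.0], [0.001, -0.0, -1.0]]
wrist_force: [0.1, 0.3, -2.9]
opening: 0.564
gripper_force: 104.1
```

Request:
play_rows(
  plan=[0, 0, -0.15, 0, 0, 0, 0, 0, -0.15, 0, 0, 0, 0, 0, -0.15, 0, 0, 0, 0, 0, -0.15, 0, 0, 0, 0, 0, 0, 0, 0, 0],
)

```text
clock: 14.53
ee_pos: [0.5552, 0.0281, 0.1011]
eef_rot: [[-0.999, -0.032, 0.005], [-0.032, 0.999, 0.001], [-0.005, 0.001, -1.0]]
wrist_force: [-2.3, 0.7, 7.2]
opening: 0.564
gripper_force: 105.6
```

Request:
play_rows(
  plan=[0, 0, -0.15, 0, 0, 0, 0, 0, -0.15, 0, 0, 0, 0, 0, 0, 0, 0, 0],
)

```text
clock: 14.78
ee_pos: [0.5551, 0.0281, 0.0913]
eef_rot: [[-0.999, -0.032, 0.004], [-0.032, 0.999, 0.001], [-0.004, 0.0, -1.0]]
wrist_force: [2.7, -0.4, -1.2]
opening: 0.562
gripper_force: 105.0
```

Request:
play_rows(
  plan=[0, 0, -0.15, 0, 0, 0, 0, 0, -0.15, 0, 0, 0, 0, 0, 0, 0, 0, 0],
)

```text
clock: 15.03
ee_pos: [0.5549, 0.0281, 0.0821]
eef_rot: [[-0.999, -0.032, 0.003], [-0.032, 0.999, 0.0], [-0.003, 0.0, -1.0]]
wrist_force: [3.9, 0.2, -0.0]
opening: 0.563
gripper_force: 105.1
```

Request:
play_rows(
  plan=[0, 0, -0.15, 0, 0, 0, 0, 0, -0.12, 0, 0, 0, 0, 0, 0, 0, 0, 0],
)

```text
clock: 15.28
ee_pos: [0.5549, 0.0281, 0.0739]
eef_rot: [[-0.999, -0.032, 0.003], [-0.032, 0.999, 0.0], [-0.003, 0.0, -1.0]]
wrist_force: [3.0, 0.5, 5.3]
opening: 0.567
gripper_force: 105.6
```

```bash
sed -i 's/212:246/212:254/' side.py; python3 side.py
```

```text
15.2833 [0.5549 0.0281 0.0739] [3.  0.5 5.3]
302 [135, 143, 132, 131, 131, 140, 191, 246, 254, 254, 254, 255, 254, 254, 254, 254, 248, 218, 201, 199, 198, 205, 211, 209, 201, 201, 199, 201, 197, 184, 135, 92, 103, 124, 124, 125, 126, 139, 183, 203, 196, 173]
316 [80, 78, 80, 77, 82, 90, 100, 99, 96, 120, 193, 245, 253, 253, 252, 241, 208, 194, 189, 194, 203, 216, 214, 204, 201, 203, 201, 193, 156, 98, 102, 122, 132, 133, 132, 137, 167, 208, 207, 181, 169, 168]
320 [174, 172, 173, 174, 206, 248, 254, 254, 254, 254, 255, 254, 254, 254, 249, 222, 202, 199, 200, 204, 209, 210, 208, 203, 200, 200, 201, 195, 150, 92, 105, 128, 130, 130, 131, 146, 183, 205, 192, 174, 167, 177]
```

Spring load and edge positions match the follower at about 0.041 with the top ~4 mm under the lips. Releasing.

Request:
play_rows(
  plan=[0, 0, 0, 0, 0, 0, 0, 0, 0, 0, 0, 0, 0, 0, 0, 0, 0, 0, 0, 0, 0, 0, 0, 0],
  grip=0.72,
)

```text
clock: 15.67
ee_pos: [0.5524, 0.0278, 0.0729]
eef_rot: [[-0.999, -0.032, -0.001], [-0.032, 0.999, -0.0], [0.001, -0.0, -1.0]]
wrist_force: [0.3, 0.1, 0.2]
opening: 0.72
gripper_force: 0.0
```

```bash
python3 side.py
```

```text
15.6667 [0.5524 0.0278 0.0729] [0.3 0.1 0.2]
302 [103, 110, 106, 107, 160, 243, 254, 254, 254, 254, 255, 255, 254, 254, 250, 229, 204, 202, 201, 203, 211, 222, 218, 208, 202, 202, 204, 194, 152, 95, 118, 140, 133, 126, 127, 126, 124, 143, 182, 203, 195, 173]
316 [110, 114, 116, 143, 168, 182, 183, 180, 170, 159, 187, 237, 251, 246, 216, 197, 199, 196, 205, 217, 212, 198, 197, 197, 200, 197, 170, 114, 100, 123, 135, 135, 132, 131, 133, 138, 167, 204, 208, 181, 168, 171]
320 [173, 175, 201, 244, 254, 254, 254, 254, 254, 254, 254, 254, 252, 237, 211, 200, 198, 201, 206, 216, 214, 205, 197, 199, 200, 193, 150, 99, 120, 139, 135, 131, 130, 130, 133, 146, 183, 207, 196, 173, 165, 175]
```

Both blanks are held: the edge profile is identical to the first blank's held position. Next I'll lift clear and re-check the lever.

Request:
play_rows(
  plan=[0, 0, 0.5, 0, 0, 0, 0, 0, 0.8, 0, 0, 0, 0, 0, 1, 0, 0, 0, 0, 0, 1, 0, 0, 0, 0, 0, 1, 0, 0, 0, -0.6, 0.5, 0.6, 0, -0.2, 0, -0.6, 0.5, 0.6, 0, -0.4, 0, -0.6, 0.5, 0.2, 0, -0.4, 0, -0.6, 0.5, 0, 0, -0.4, 0, 0, 0, 0, 0, 0, 0],
  grip=0.65,
)

```text
clock: 16.55
ee_pos: [0.4768, 0.0905, 0.2438]
eef_rot: [[-0.99, -0.037, 0.138], [-0.037, 0.999, 0.002], [-0.138, -0.003, -0.99]]
wrist_force: [-0.4, 1.0, -0.3]
opening: 0.649
gripper_force: 0.0
```

Request:
play_rows(
  plan=[0, 0, 0, 0, 0, 0, 0, 0, 0, 0, 0, 0],
)

```text
clock: 16.72
ee_pos: [0.4814, 0.0877, 0.2443]
eef_rot: [[-0.99, -0.032, 0.139], [-0.032, 0.999, 0.0], [-0.139, -0.004, -0.99]]
wrist_force: [1.4, 0.1, -0.2]
opening: 0.655
gripper_force: 0.0
```

```bash
python3 - <<'E'
from h import *
import pickle
s=env.get_state();print(s['clock'],np.round(s['ee_pos'],4),np.round(s['eef_rot'],3).tolist(),np.round(s['wrist_force'],1))
a,b=pickle.load(open('f0.pkl','rb'));w1=pickle.load(open('w1.pkl','rb'))
w=grab('wrist');b3=grab('side');
def dark(f,x0,x1,y0,y1,th=60):
    g=f['color'][y0:y1,x0:x1].min(2);return g
print('w1 ball cast z=.178',onz(w1,[(491,189)],.178),'top',onz(a,[(166.3,273)],.178))
o=np.zeros((480,800,3),np.uint8)
o[:480,:480]=cv2.resize(w['color'][:,160:640],(480,480));o[:400,480:800]=cv2.resize(b3['color'][150:250,260:340],None,fx=4,fy=4,interpolation=cv2.INTER_CUBIC)
cv2.imwrite('pics/c5.png',o[...,::-1]);pickle.dump((w,b3),open('f5.pkl','wb'))
h=np.array([.5475,.1919,.036]);u=np.array([-np.sin(.42),0.013,np.cos(.42)])
for n,f in(('w',w),('side',b3),('top',a),('w1',w1)):print(n,'pred ball,coll top,grip,flange',proj(f,[h+u*r for r in(.156,.120,.106,.065)]).round(0).tolist())
E
```

```text
16.7167 [0.4814 0.0877 0.2443] [[-0.99, -0.032, 0.139], [-0.032, 0.999, 0.0], [-0.139, -0.004, -0.99]] [ 1.4  0.1 -0.2]
w1 ball cast z=.178 [[0.49441452 0.18733782 0.178     ]] top [[0.49420378 0.18938774 0.178     ]]
w pred ball,coll top,grip,flange [[492.0, 250.0], [468.0, 247.0], [460.0, 246.0], [441.0, 244.0]]
side pred ball,coll top,grip,flange [[275.0, 170.0], [281.0, 181.0], [284.0, 185.0], [291.0, 197.0]]
top pred ball,coll top,grip,flange [[164.0, 279.0], [170.0, 271.0], [172.0, 268.0], [178.0, 260.0]]
w1 pred ball,coll top,grip,flange [[501.0, 177.0], [481.0, 188.0], [474.0, 192.0], [456.0, 201.0]]
```

View pics/c5.png

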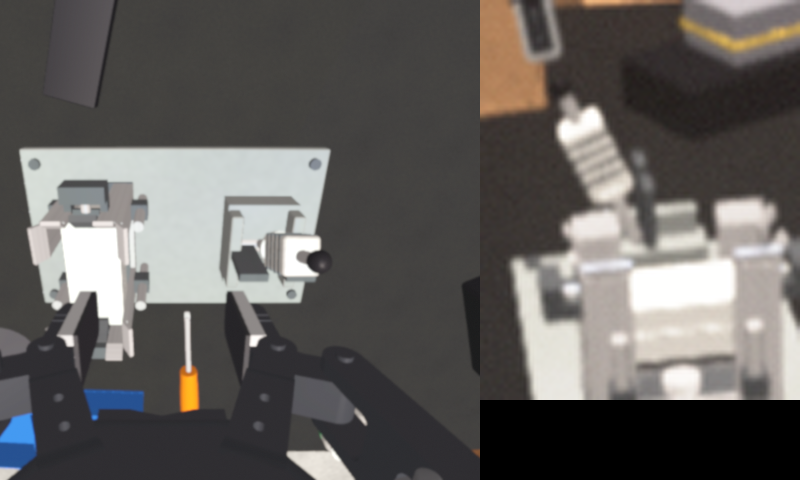

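The magazine shows the blanks seated. The ball is at wrist px (479,261) and side px ~(280,172), a little off prediction, so I'll triangulate it from all views.

```bash
python3 - <<'E'
from h import *
import pickle
from scipy.optimize import least_squares
a,b=pickle.load(open('f0.pkl','rb'));w1=pickle.load(open('w1.pkl','rb'));w,b3=pickle.load(open('f5.pkl','rb'))
def mv(obs,x0):
    r=least_squares(lambda P:np.concatenate([proj(f,[P])[0]-np.array(q) for f,q in obs]),x0);return r.x.round(4),r.fun.round(1)
# ball: dark blob centroid in w and w1, refined
def blob(f,u,v,R=14,th=60):
    g=f['color'][v-R:v+R,u-R:u+R].max(2)<th;g=g.astype(np.uint8)
    n,l,s,c=cv2.connectedComponentsWithStats(g);k=1+np.argmax(s[1:,4]);return (c[k]+[u-R,v-R]).round(1),s[k]
print(blob(w,479,261),blob(w1,491,189),blob(a,166,273))
print('ball',mv([(w,(479,261)),(w1,(491,189)),(a,(166.3,273)),(b3,(280.5,172.5))],[.49,.19,.17]))
T=lambda x,y:(140+x/2.3,180+y/2.3);C=lambda x,y:(225+x/2.8,125+y/2.8);W=lambda x,y:(160+x,y);S=lambda x,y:(260+(x-480)/4,150+y/4)
# collar top face centre: shaft exit
print('collar top',mv([(w,W(302,257)),(w1,C(706,196)),(a,T(68,200)),(b3,S(580,118))],[.5,.19,.15]))
# gate plate left part's -y top corner
print('gate -y end',mv([(w,W(268,279)),(w1,C(555,298)),(b3,S(650,170))],[.55,.155,.107]))
E
```

```text
(array([479.3, 260.1]), array([  2,   3,  25,  24, 339], dtype=int32)) (array([491.9, 188.1]), array([  5,   4,  20,  20, 235], dtype=int32)) (array([154.7, 272.2]), array([  0,   0,   6,  28, 140], dtype=int32))
ball (array([0.4953, 0.1902, 0.1727]), array([-0. , -0.1,  0.3,  0.1,  0.5, -0.6, -0.9,  0.1]))
collar top (array([0.5051, 0.1898, 0.1492]), array([ 0.7,  0.1, -0. ,  0.6,  1.5,  0.4, -1.2,  0.8]))
gate -y end (array([0.5525, 0.1739, 0.104 ]), array([-11.3,   0.2,  14.1,  -0. ,  -0.3,   3.8]))
```

Ball (0.495, 0.190, 0.173) and collar top (0.505, 0.190, 0.149) both fit hinge (0.5475, 0.192, 0.036) with lean 0.36 rad; their radii of 146 and 121 mm match. Approaching along the lever axis.

Request:
play_rows(
  plan=[-0.04, 0.85, 0, 0.02, -0.55, 0, -0.04, 0.85, -0.2, 0.02, -0.55, 0, -0.04, 0.85, -0.25, 0.02, -0.55, 0, -0.04, 0.85, -0.25, 0.02, -0.55, 0, 0, 0, 0, 0, 0, 0, 0, 0, 0, 0, 0, 0],
  grip=0.65,
)

```text
clock: 17.32
ee_pos: [0.476, 0.1905, 0.2222]
eef_rot: [[-0.936, -0.033, 0.35], [-0.033, 0.999, 0.007], [-0.35, -0.005, -0.937]]
wrist_force: [0.1, -0.5, 0.2]
opening: 0.653
gripper_force: 0.0
```

Request:
play_rows(
  plan=[0.2, 0, -0.48, 0, 0, 0, 0.18, 0.01, -0.48, 0, 0, 0, 0.18, 0, -0.48, 0, 0, 0, 0.18, 0.01, -0.48, 0, 0, 0, 0.18, 0, -0.48, 0, 0, 0, 0.18, 0, -0.48, 0, 0, 0, 0.19, 0, -0.48, 0, 0, 0, 0, 0, 0, 0, 0, 0],
)

```text
clock: 17.98
ee_pos: [0.5161, 0.1878, 0.1203]
eef_rot: [[-0.936, -0.027, 0.35], [-0.028, 1.0, 0.003], [-0.35, -0.007, -0.937]]
wrist_force: [-0.0, 0.1, 0.5]
opening: 0.645
gripper_force: 0.0
```

Request:
play_rows(
  plan=[0, 0, 0, 0, 0, 0, 0, 0, 0, 0, 0, 0, 0, 0, 0, 0, 0, 0, 0, 0, 0, 0, 0, 0, 0, 0, 0, 0, 0, 0, 0, 0, 0, 0, 0, 0],
  grip=0,
  force=50,
)

```text
clock: 18.48
ee_pos: [0.5157, 0.191, 0.1234]
eef_rot: [[-0.935, -0.031, 0.354], [-0.03, 1.0, 0.009], [-0.354, -0.002, -0.935]]
wrist_force: [-2.5, 1.4, 5.0]
opening: 0.321
gripper_force: 53.5
```

Request:
play_rows(
  plan=[-0.07, 0, 0.19, 0, 0, 0, -0.07, 0, 0.19, 0, 0, 0, -0.06, 0, 0.16, 0, 0, 0, 0, 0, 0, 0, 0, 0],
)

```text
clock: 18.82
ee_pos: [0.5091, 0.1908, 0.1397]
eef_rot: [[-0.935, -0.031, 0.353], [-0.03, 1.0, 0.009], [-0.353, -0.002, -0.936]]
wrist_force: [3.4, 2.5, -3.8]
opening: 0.316
gripper_force: 52.2
```

Request:
play_rows(
  plan=[0.17, 0, 0.05, -0.02, 0.48, 0, 0.17, 0.01, 0.05, -0.02, 0.47, 0, 0.17, 0.01, 0.04, -0.02, 0.48, 0, 0.17, 0, 0.035, -0.02, 0.47, 0, 0.17, 0.01, 0.025, -0.02, 0.48, 0, 0.17, 0.01, 0.015, -0.02, 0.47, 0, 0, 0, 0, 0, 0, 0],
)

```text
clock: 19.4
ee_pos: [0.5399, 0.1919, 0.1443]
eef_rot: [[-0.997, -0.031, 0.071], [-0.032, 0.999, -0.004], [-0.071, -0.006, -0.997]]
wrist_force: [-0.9, 3.2, -4.4]
opening: 0.319
gripper_force: 52.3
```

Request:
play_rows(
  plan=[0.34, 0.01, 0.04, -0.03, 0.95, 0, 0.34, 0.01, -0.02, -0.03, 0.95, 0, 0.34, 0.01, -0.055, -0.03, 0.95, 0, 0.33, 0.01, -0.09, -0.03, 0.95, 0, 0.31, 0.01, -0.11, -0.03, 0.9, 0, 0, 0, 0, 0, 0, 0],
)

```text
clock: 19.9
ee_pos: [0.5878, 0.1935, 0.1328]
eef_rot: [[-0.917, -0.034, -0.397], [-0.028, 0.999, -0.02], [0.397, -0.007, -0.918]]
wrist_force: [-4.3, 1.6, -3.1]
opening: 0.319
gripper_force: 52.1
```

Request:
play_rows(
  plan=[-0.08, 0, -0.2, 0, 0, 0, -0.08, 0, -0.2, 0, 0, 0, 0, 0, 0, 0, 0, 0],
)

```text
clock: 20.15
ee_pos: [0.5829, 0.1934, 0.1249]
eef_rot: [[-0.922, -0.036, -0.385], [-0.031, 0.999, -0.019], [0.386, -0.006, -0.923]]
wrist_force: [-1.8, 2.3, -3.1]
opening: 0.32
gripper_force: 52.3
```

Request:
play_rows(
  plan=[0, 0, 0, 0, 0, 0, 0, 0, 0, 0, 0, 0, 0, 0, 0, 0, 0, 0, 0, 0, 0, 0, 0, 0],
  grip=0.6,
)

```text
clock: 20.48
ee_pos: [0.5854, 0.1927, 0.1271]
eef_rot: [[-0.923, -0.035, -0.383], [-0.03, 0.999, -0.019], [0.383, -0.006, -0.924]]
wrist_force: [-0.2, 0.1, -0.3]
opening: 0.6
gripper_force: 0.0
```

Request:
play_rows(
  plan=[0.2, 0, 0.46, 0, 0, 0, 0.2, 0, 0.46, 0, 0, 0, 0.2, 0, 0.46, 0, 0, 0, 0.2, 0, 0.46, 0, 0, 0, 0.2, 0, 0.46, 0, 0, 0, 0.2, 0, 0.46, 0, 0, 0, 0.2, 0, 0.46, 0, 0, 0, -0.5, 0.5, 0.8, 0, -0.7, 0, -0.5, 0.5, 0.8, 0, -0.7, 0, -0.5, 0.5, 0.2, 0, -0.7, 0],
)

```text
clock: 21.32
ee_pos: [0.5837, 0.2387, 0.2804]
eef_rot: [[-0.984, -0.031, -0.175], [-0.029, 0.999, -0.016], [0.176, -0.01, -0.984]]
wrist_force: [0.2, 0.9, 1.5]
opening: 0.6
gripper_force: 0.0
```

```bash
python3 - <<'E'
from h import *
s=env.get_state();print(s['clock'],np.round(s['ee_pos'],4),np.round(s['wrist_force'],1))
a=grab('top');b=grab('side')
h=np.array([.5475,.192,.036]);u=np.array([np.sin(.42),.013,np.cos(.42)])
print('pred ball,collar top,flange top',proj(a,[h+u*r for r in(.148,.12,.068)]).round(0).tolist(),'side',proj(b,[h+u*r for r in(.148,.12,.068)]).round(0).tolist())
o=np.zeros((560,800,3),np.uint8)
o[:420,:400]=cv2.resize(a['color'][190:295,160:260],None,fx=4,fy=4,interpolation=cv2.INTER_CUBIC);o[:560,400:800]=cv2.resize(b['color'][140:280,255:355],None,fx=4,fy=4,interpolation=cv2.INTER_CUBIC)
cv2.imwrite('pics/c6.png',o[...,::-1])
E
```

```text
21.3167 [0.5837 0.2387 0.2804] [0.2 0.9 1.5]
pred ball,collar top,flange top [[167.0, 210.0], [171.0, 218.0], [178.0, 232.0]] side [[320.0, 170.0], [316.0, 179.0], [310.0, 195.0]]
```

View pics/c6.png

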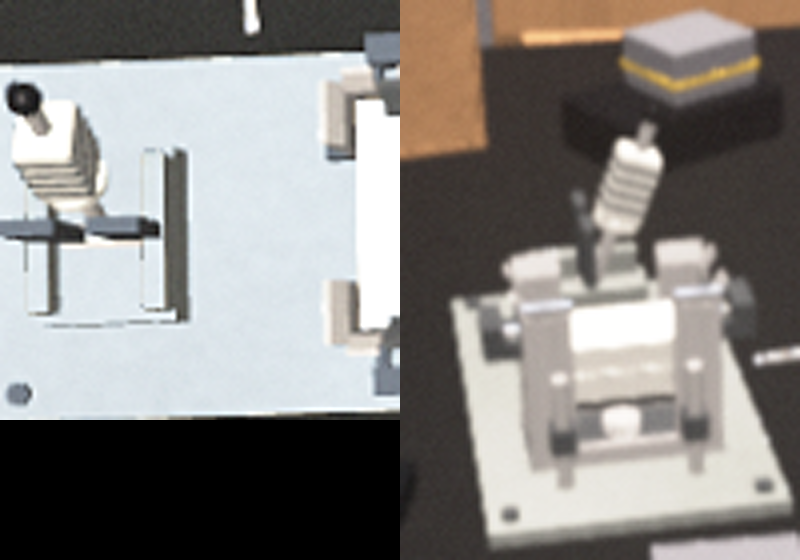

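Magazine is good and the collar is down on the far side of the gate: top ball at (166,214), side collar at (318,186). The ball position implies a lever angle of only ~0.71–0.77 rad, which is too near the 0.70 limit. I'll nudge it to its stop with shut fingers.

Request:
play_rows(
  plan=[-0.6, -0.52, -0.3, 0, -0.6, 0, -0.6, -0.52, -0.3, 0, -0.6, 0, -0.6, -0.52, -0.3, 0, -0.6, 0, 0, 0, 0, 0, 0, 0, 0, 0, 0, 0, 0, 0],
  grip=0,
)

```text
clock: 21.83
ee_pos: [0.5254, 0.1893, 0.249]
eef_rot: [[-1.0, -0.03, -0.008], [-0.029, 0.999, -0.02], [0.008, -0.02, -1.0]]
wrist_force: [0.9, 1.1, 0.6]
opening: -0.0
gripper_force: 0.0
```

Request:
play_rows(
  plan=[0, 0.07, -0.75, 0, 0, 0, 0, 0, -0.75, 0, 0, 0, 0, 0, -0.75, 0, 0, 0, 0, 0, -0.75, 0, 0, 0, 0, 0, -0.75, 0, 0, 0, 0, 0, 0, 0, 0, 0],
)

```text
clock: 22.33
ee_pos: [0.527, 0.1929, 0.1336]
eef_rot: [[-0.999, -0.031, -0.01], [-0.03, 0.999, -0.021], [0.011, -0.021, -1.0]]
wrist_force: [-1.0, 0.1, -0.4]
opening: 0.001
gripper_force: 0.0
```

Request:
play_rows(
  plan=[0.2, 0, 0, 0, 0, 0, 0.2, 0, 0, 0, 0, 0, 0.2, 0, 0, 0, 0, 0, 0.2, 0, 0, 0, 0, 0, 0.15, 0, 0, 0, 0, 0],
)

```text
clock: 22.75
ee_pos: [0.5581, 0.1937, 0.1383]
eef_rot: [[-1.0, -0.03, -0.003], [-0.03, 0.999, -0.018], [0.003, -0.018, -1.0]]
wrist_force: [0.1, -0.8, -0.5]
opening: 0.0
gripper_force: 0.0
```

Request:
play_rows(
  plan=[0.1, 0, 0, 0, 0, 0, 0.1, 0, 0, 0, 0, 0, 0, 0, 0, 0, 0, 0],
)

```text
clock: 23.0
ee_pos: [0.5627, 0.1935, 0.1372]
eef_rot: [[-1.0, -0.03, -0.005], [-0.03, 0.999, -0.018], [0.005, -0.018, -1.0]]
wrist_force: [-0.6, -0.4, 0.3]
opening: -0.003
gripper_force: 0.0
```

Request:
play_rows(
  plan=[0.1, 0, 0, 0, 0, 0, 0.1, 0, 0, 0, 0, 0, 0, 0, 0, 0, 0, 0],
)

```text
clock: 23.25
ee_pos: [0.5674, 0.1936, 0.1368]
eef_rot: [[-1.0, -0.031, -0.007], [-0.031, 0.999, -0.019], [0.008, -0.019, -1.0]]
wrist_force: [-3.6, 0.8, 2.3]
opening: 0.002
gripper_force: 1.7
```

Request:
play_rows(
  plan=[0.1, 0, 0, 0, 0, 0, 0.1, 0, 0, 0, 0, 0, 0, 0, 0, 0, 0, 0],
)

```text
clock: 23.5
ee_pos: [0.5685, 0.1936, 0.1363]
eef_rot: [[-0.999, -0.032, -0.017], [-0.031, 0.999, -0.021], [0.018, -0.02, -1.0]]
wrist_force: [-18.1, -0.7, 12.5]
opening: -0.004
gripper_force: 10.9
```

Hard stop felt (18 N, with no further travel). Backing off and clearing.

Request:
play_rows(
  plan=[-0.6, 0, 0, 0, 0, 0, -0.8, 0, 0.2, 0, 0, 0, -0.2, 0, 0.9, 0, 0, 0, 0, 0, 1, 0, 0, 0, 0, 0, 1, 0, 0, 0, -0.3, 0, 0.9, 0, 0, 0, 0, 0, 0, 0, 0, 0, 0, 0, 0, 0, 0, 0, 0, 0, 0, 0, 0, 0, 0, 0, 0, 0, 0, 0],
)

```text
clock: 24.33
ee_pos: [0.5168, 0.1931, 0.2559]
eef_rot: [[-1.0, -0.03, -0.007], [-0.03, 0.999, -0.02], [0.007, -0.019, -1.0]]
wrist_force: [-0.1, 0.8, 0.0]
opening: 0.003
gripper_force: 0.0
```

```bash
python3 - <<'E'
from h import *
s=env.get_state();print(s['clock'],np.round(s['ee_pos'],4),np.round(s['wrist_force'],1))
b=grab('side');g=b['color'].astype(int).min(2);print(g[212:254,302].tolist());print(g[212:254,320].tolist())
# bright collar extent in side view
m=(g[165:200,300:330]>165).astype(np.uint8);n,l,st,c=cv2.connectedComponentsWithStats(m);k=1+np.argmax(st[1:,4]);print(st[k],c[k]+[300,165])
h=np.array([.5475,.192,.036]);f=lambda L,r:h+r*np.array([np.sin(L),.013,np.cos(L)])
for L in(.28,.36,.42):print(L,'collar centre pred',proj(b,[f(L,.094),f(L,.113)]).round(1).tolist())
print(env.job_done())
E
```

```text
24.3333 [0.5168 0.1931 0.2559] [-0.1  0.8  0. ]
[139, 143, 133, 131, 175, 242, 254, 254, 254, 254, 254, 254, 254, 254, 248, 224, 200, 195, 195, 197, 205, 217, 213, 202, 195, 195, 195, 190, 146, 93, 116, 136, 129, 125, 120, 122, 125, 137, 177, 200, 190, 168]
[166, 171, 195, 241, 253, 254, 254, 254, 254, 254, 254, 254, 251, 235, 206, 196, 196, 194, 200, 210, 208, 200, 193, 198, 196, 187, 147, 94, 118, 137, 132, 129, 128, 128, 127, 142, 179, 202, 188, 172, 162, 166]
[  5  16  15  18 110] [310.84545455 191.02727273]
0.28 collar centre pred [[308.6, 185.6], [310.2, 179.3]]
0.36 collar centre pred [[311.1, 186.1], [313.3, 180.1]]
0.42 collar centre pred [[313.0, 186.7], [315.5, 180.7]]
the job is handed in; nothing more can be done
None
```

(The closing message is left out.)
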